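# Cycle the centrifuge's push-latch lid and start the run

## Robot

A 7-joint arm with a two-finger parallel gripper is mounted at the origin on the work surface. World frame = base frame: x ahead of the robot, y to its left, z up, the work surface at z = 0. Lengths are in mm, angles in rad, forces in N, time in s.
With the tool pointing down it reaches from about 400 to 750 mm from the base axis. Payload 19.5 kg.
Tool frame: the origin (TCP) lies at the very end of the fingers, on their centre line; the grasp point (between the pads) lies 19 mm behind it; z points along the fingers, y is the line along which they close (so a half turn about z gives the same grasp; the last joint's range is limited). The gripper opens to 85 mm and grips with 20 to 120 N. Pads are 22 mm wide; open, the fingers measure 114 mm over their backs; the gripper's body (76 mm by 85 mm) begins 54 mm behind the grasp point. The pads swing forward as they close: fully open they stand 13 mm farther back than shut.
Start: joints at [1.144, 0.707, -0.028, 1.485, 0.022, 0.951, -0.075], TCP at [215.831, -532.928, 231.268] pointing down, gripper open.
Joint ranges: [-2.71, 2.71], [-0.32, 2.16], [-1.57, 1.52], [0, 2.45], [-1.46, 4.6], [0, 2.02], [-2.83, 2.83]. Speed limits (rad/s): [1.89, 1.89, 2.57, 2.57, 3.01, 3.01, 3.01].

## Interface

Orientations are given as a unit quaternion [x, y, z, w].
In Python, from plant import bot gives the robot as it stands.
- The arm moves only by the tool move_arm, never from a script. Its argument "moves" is a list of rows, each a list of 7 numbers: the opening in per cent of the stroke, from 0 (shut) to 100 (fully open), then the shift along the tool's x, y, z in units of 500 mm (1.0 is 500 mm), then the turn, a rotation vector about the tool's x, y, z in units of 90 degrees (1.0 is 90 degrees). A call has exactly 8 rows; each row is the pose to reach, as a shift and turn from the pose commanded when the call began, along the tool's axes at that moment; what a row does not reach only later rows make up. A row lasts 1/8 s, in which the tool goes at most 62.5 mm and 10.7 degrees, less where a joint would pass 70% of its speed; a pose out of reach is approached as far as the arm can. A call with a number of a shift or a turn outside -1 to 1 is refused whole. A call with a gripper value outside its range is refused whole. The fingers move at their own pace and stop on an object; "force" is the grip in N (left out, the last holds). Time passes only in rows, so rows that repeat a pose let the fingers close, or fill a call up. It gives the time, the measured TCP pose, the force, the opening and the grip force at its end, in the units of the state.
- bot.read_state(): the state, without advancing time (a new reading comes with each control period).
- bot.snapshot(name): name is "scene" or "top"; returns a dict with "pixels" (480x640x3 uint8, blue, green, red), "fx", "fy", "cx", "cy" (pixels), "R" (3x3) and "t" (3): a world point X has camera coordinates R X + t. Camera axes: x right, y down, z forward; pixel columns grow to the right and rows downward; lengths in mm; the calibration is good to about 2 mm. A picture is of the moment at which its call begins. There is no depth.
- bot.job_done(): hands the job in; it is judged then, once.
Trained networks look in a picture, given as the dict that the camera call returned (one of the last four; its "shot" number tells which), for a name from the list of things; names that differ only in an ending like _2 or _b are one class to them, and where a whole thing is asked for, a point or a joint stands for the part that bears it (a point fixed in the world has none). Each returns a list of dicts, best first, with "confidence" (0 to 1); they miss things now and then, are a little off and sometimes report something else, mostly with a low value. They report only what shows in the picture. A call takes as long as a camera call.
- bot.silhouettes(picture, name): "mask" (480x640 bool, what is visible of it) and "rect" ([left, top, right, bottom] in pixels, round what is visible of it).
The state is a dict: "t": time; "qpos": joint angles; "dq": joint speeds; "joint_efforts": joint torques, N m; "eef_pos": TCP position; "ee_rot": TCP orientation; "force": force on the tool from outside, world axes, zero at the start; "ft_torque": the same for the moment, N m; "opening": opening from 0.0 (shut) to 1.0 (fully open); "gripper_force": force on a finger pad.
Only numpy, scipy, OpenCV 4.12 (cv2) and the standard library are available. Lean on these libraries where they do the work, as an engineer would, in place of code of your own. Each camera call takes 0.05 s, during which the arm holds its last target. There are 200 camera calls.

## Task

Cycle the small centrifuge's push-latch lid with your fingertips: press down on its white front pad once and let go so that it pops fully open by itself, then press the lid down again until it latches shut and stays shut when you let go. After that press the green start button fully in and let go. Do not press the red stop button, do not press start while the lid is open, and do not move or pick up anything else on the bench.

Things in the scene. Friction and masses are not known exactly. Their poses are not given: they have to be found in the camera images.
- centrifuge: Benchtop centrifuge fixed to the bench, white with blue lid, 290 mm deep (x), 220 wide (y). Origin on the bench under it; x points to the back (hinge), front faces -x, y left, z up. The blue control deck is the front step, x = -160 to -75 mm, top 95 mm above the bench, with two buttons on it. Behind it the lid spans x = -85 to 113 mm; latched, its top is 153 mm above the bench.
- lid (a joint): Lid hinge, rad: 0 = shut and latched, -0.05 = pressed in to the stop, 0.62 = fully open. Push-push latch: from latched, pressing to -0.04 or deeper and letting go frees it and a spring swings it up to 0.62 in about 1 s; from open, pushing it down to -0.04 or deeper and letting go makes it catch at 0. A shallower press changes nothing.
- lid_press (a point): Centre of the white press pad (34 x 100 mm), on the upper face of the lid, 28 mm from its front edge; moves with the lid. Pressed in, it sinks 8 mm; open, it is about 97 mm higher and 22 mm nearer the hinge; a vertical push there reaches the lid all the way down. The travel takes 2 to 8 N at the pad, then comes a firm stop; 12 to 20 N on it is a sure press. Lid 16 mm thick.
- lid_hinge (a point): Middle of the lid's hinge axis at the back of the centrifuge, 137 mm above the bench; the axis runs along the centrifuge's y. The pad's point is 172 mm from it towards the front and 17 mm above it when shut.
- start_top (a point): Centre of the top face of the green start button: round, 26 mm across, in a black collar 42 mm across on the control deck; its top is 22 mm above the deck. It is either the left or the right one of the two buttons.
- start (a joint): Travel of the green start button, m: 0 = out, 0.006 = fully in; springs back by itself, about 4 N to press fully in.
- stop_top (a point): Centre of the top face of the red stop button, same form as the green one, on the other side of the small display on the deck. To be left alone.
- stop (a joint): Travel of the red stop button, m, 0 = out, 0.006 = fully in.
- beaker: Clear plastic beaker, 72 mm across, 95 mm high, loose; origin at the centre of its underside. Leave it alone.
- reagent: Amber bottle with blue cap, 60 mm across, 140 mm high, loose; origin at the centre of its underside. Leave it alone.
- tube_rack: Orange tube rack with capped tubes, 75 x 120 mm, 45 mm high, loose; origin at the centre of its underside. Leave it alone.
- jar: White screw-cap jar, 56 mm across, 75 mm high, loose; origin at the centre of its underside. Leave it alone.
- tip_box: Yellow divided pipette-tip box, open on top, 120 x 85 mm, 50 mm high, loose; origin at the centre of its underside. Leave it alone.
- marker: Black marker pen lying on the bench, 13 mm thick, about 130 mm long; origin on its underside at mid-length. Leave it alone.

How it is judged (in metres and radians):
On the way, in this order (a step that is already met when the one before it is completed fails the run):
1. the latched lid is pressed in (value of joint lid below -0.025 rad).
2. the lid has popped fully open and the fingers are off the centrifuge (value of joint lid above 0.55 rad and contact force between the fingers and centrifuge below 0.5 N), for 0.2 s.
3. the lid is pressed down past its latch (value of joint lid below -0.02 rad).
4. the lid has latched and the fingers are off the centrifuge (value of joint lid between -0.018 and 0.02 rad and contact force between the fingers and centrifuge below 0.5 N), for 0.2 s.
5. the green start button is pressed in (value of joint start above 0.0045 m).
At the end, for the whole second after the job is handed in: Lid latched shut (joint between -0.018 and 0.02 rad), both buttons out again (under 1 mm), every loose thing within 30 mm of where it stood (value of joint lid between -0.018 and 0.02 rad and value of joint each of start, stop below 0.001 m and distance of each of beaker, reagent, tube_rack, jar, tip_box, marker from where it was at the start of the episode below 0.03 m); the robot touches nothing.
It fails at once if the red stop button is pressed (value of joint stop above 0.002 m).
It fails at once if start is pressed while the lid is open (value of joint start above 0.002 m and value of joint lid above 0.05 rad).
It fails at once if a bystander is moved, knocked or lifted (not (distance of each of beaker, reagent, tube_rack, jar, tip_box, marker from where it was at the start of the episode below 0.03 m)).
It also fails if it takes over 48 s, if anything falls off the work surface, if the arm or the gripper's body presses on something with over 40 N, if the wrist force passes 120 N, or if a joint passes its speed limit or range.

## Working session

There is one attempt and no reset: what is moved stays moved. The work goes in short steps, Python scripts to look and compute and a tool call to move; the robot and the scene stay as the last step left them, time stands still between calls to the robot, and variables do not carry over. Pictures are saved under pics/ and viewed, at most 10 in all, crops included, and the job is handed in when it is done.

Besides the shell and the picture viewer there is one more tool, called after ">>>" as name([rows], argument=value, ...), one row to a line, values as JSON. move_arm: Moves the arm, as the interface text tells. Shifts and turns lie within -1 to 1; 1 stands for 500 mm of shift or 90 degrees of turn. Its arguments: {"type":"object","properties":{"moves":{"type":"array"},"force":{"type":"number"}},"required":["moves"]}

```bash
mkdir -p pics
cat > h.py <<'E'
import numpy as np,cv2
from plant import bot
def onplane(p,u,v,z):
    R=np.array(p["R"]);t=np.array(p["t"]);d=R.T@np.array([(u-p["cx"])/p["fx"],(v-p["cy"])/p["fy"],1]);c=-R.T@t
    return c+d*(z-c[2])/d[2]
def proj(p,X):
    c=np.array(p["R"])@np.array(X)+np.array(p["t"]);return p["fx"]*c[0]/c[2]+p["cx"],p["fy"]*c[1]/c[2]+p["cy"]
E
python3 - <<'E'
from h import *
for n in("top","scene"):
    p=bot.snapshot(n);cv2.imwrite(f"pics/{n}0.png",p["pixels"])
    print(n,-np.array(p["R"]).T@np.array(p["t"]))
    for o,z in(("start_top",117),("stop_top",117),("lid_press",153),("lid",153),("centrifuge",0),("beaker",0),("reagent",0),("tube_rack",0),("jar",0),("tip_box",0),("marker",0)):
        for s in bot.silhouettes(p,o)[:2]:
            m=s["mask"];v,u=np.nonzero(m)
            if len(u): print(o,round(s["confidence"],2),s["rect"],len(u),u.mean().round(1),v.mean().round(1),onplane(p,u.mean(),v.mean(),z).round())
s=bot.read_state();print(s["t"],s["eef_pos"],s["ee_rot"],s["force"],s["opening"])
E
```

```text
top [ 470.15564534   -1.57793768 1245.53189486]
start_top 0.64 [240.6, 262.2, 251.4, 273.6] 115 245.7 267.2 [476. 145. 117.]
start_top 0.58 [123.8, 160.5, 164.1, 196.9] 966 142.3 176.2 [662. 359. 117.]
stop_top 0.54 [301.4, 260.6, 319.8, 270.8] 135 310.9 264.8 [481.  13. 117.]
stop_top 0.18 [121.3, 159.2, 163.5, 194.4] 965 142.2 175.8 [663. 359. 117.]
lid_press 0.72 [219.3, 147.3, 334.4, 249.9] 10943 275.7 197.9 [613.  82. 153.]
lid_press 0.31 [470.5, 165.4, 505.8, 191.9] 694 486.0 176.6 [ 656. -334.  153.]
lid 0.82 [219.5, 145.9, 334.1, 248.5] 11018 275.6 197.9 [613.  83. 153.]
lid 0.61 [307.1, 260.6, 316.2, 268.5] 87 311.6 264.6 [481.  11. 153.]
centrifuge 0.95 [219.8, 140.3, 337.2, 288.6] 15403 276.5 210.1 [605.  92.   0.]
centrifuge 0.56 [243.5, 263.0, 252.9, 274.4] 115 245.6 267.4 [476. 161.   0.]
beaker 0.77 [123.2, 238.6, 164.2, 269.9] 1088 142.8 252.6 [509. 392.   0.]
reagent 0.65 [120.3, 158.6, 164.0, 195.9] 930 141.8 175.9 [683. 397.   0.]
tube_rack 0.62 [240.3, 260.7, 255.6, 274.0] 126 245.5 267.1 [477. 161.   0.]
tube_rack 0.59 [467.1, 212.5, 528.9, 245.6] 1835 497.5 228.
[... 537 characters left out ...]
ge 0.58 [316.8, 215.6, 429.3, 329.9] 10860 371.9 273.3 [564. 100.   0.]
beaker 0.84 [455.0, 220.6, 487.9, 260.5] 945 471.1 241.8 [461. 393.   0.]
reagent 0.64 [476.3, 267.4, 510.6, 315.6] 1087 493.3 292.8 [636. 406.   0.]
tube_rack 0.87 [150.5, 259.3, 205.1, 291.1] 1487 180.0 273.9 [ 552. -407.   -0.]
jar 0.92 [166.6, 289.3, 196.8, 324.9] 763 182.0 306.0 [ 652. -384.    0.]
tip_box 0.78 [173.5, 201.1, 208.7, 243.1] 1365 192.0 222.1 [ 363. -406.    0.]
marker 0.52 [446.0, 192.9, 457.6, 220.0] 125 451.0 207.8 [322. 368.  -0.]
1.2 [ 215.837912   -532.92289943  231.27236185] [ 9.81552084e-01  1.91194938e-01  1.08925086e-05 -5.30164511e-05] [ 0.92843901 -0.11233489 -0.39508196] 0.9939777549522831
```

Run:
```python
import cv2
a=cv2.imread("pics/top0.png");cv2.imwrite("pics/c1.png",cv2.resize(a[130:300,190:360],None,fx=3.5,fy=3.5,interpolation=cv2.INTER_CUBIC))
# white pad, green, red
import numpy as np
from h import *
hsv=cv2.cvtColor(a,cv2.COLOR_BGR2HSV)
for n,lo,hi in(("pad",(0,0,170),(180,60,255)),("green",(45,80,50),(85,255,255)),("red",(0,130,60),(8,255,255)),("red2",(170,130,60),(180,255,255)),("blue",(95,80,40),(125,255,255))):
    m=cv2.inRange(hsv,lo,hi);m[:135]=0;m[295:]=0;m[:,:215]=0;m[:,345:]=0
    k,l,st,c=cv2.connectedComponentsWithStats(m)
    print(n,[(st[i].tolist(),c[i].round(1).tolist()) for i in range(1,k) if st[i][4]>25])
```

```text
pad []
green [([273, 258, 13, 14, 160], [279.4, 264.0]), ([239, 261, 13, 13, 123], [244.8, 267.3])]
red [([305, 259, 13, 12, 120], [310.8, 264.6])]
red2 []
blue [([220, 147, 113, 140, 10022], [276.7, 216.9])]
```

View pics/c1.png

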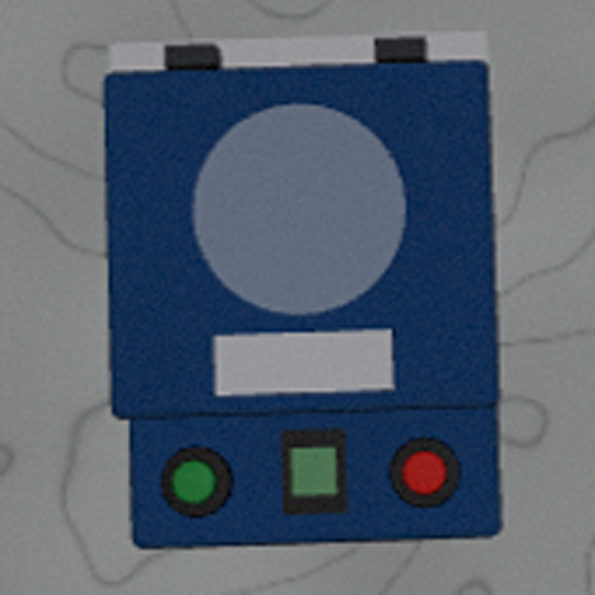

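View pics/top0.png

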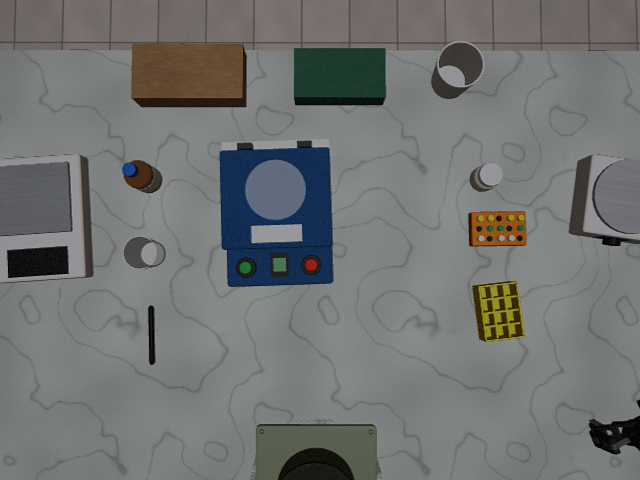

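The top view shows the centrifuge with its pad at about (276.5, 233.4). The green button is on the left at (245, 267.2), the red one on the right at (311, 264.6), and the area around it is clear.

```bash
cat >> h.py <<'E'
from scipy.spatial.transform import Rotation as Ro
def rel(P,yaw=None):
    s=bot.read_state();r=Ro.from_quat(s["ee_rot"]);d=r.inv().apply(np.array(P)-s["eef_pos"])/500
    print("t",s["t"],"eef",np.round(s["eef_pos"],1),"shift",d.round(4),"toolx yaw",np.degrees(np.arctan2(*r.apply([1,0,0])[1::-1])).round(2),"F",np.round(s["force"],1))
E
python3 - <<'E'
from h import *
p=bot.snapshot("top")
pad=onplane(p,276.5,233.4,153);g=onplane(p,245,267.2,117);r=onplane(p,310.8,264.6,117)
print(pad,g,r,np.linalg.norm(g-r))
d=(g-r)[:2];yaw=np.degrees(np.arctan2(d[1],d[0]))-90;print("yaw",yaw)
a=np.radians(yaw);f=np.array([np.cos(a),np.sin(a),0]);print("pad edges->origin x -57", pad-(-57)*f, "mid buttons",(g+r)/2, "pad-mid",(pad-(g+r)/2)[:2]@f[:2])
print("hinge",pad+172*f)
rel(pad+[0,0,100])
E
```

```text
[542.67430434  80.45824764 153.        ] [476.2146582  146.70116073 117.        ] [481.71558473  13.16839199 117.        ] 133.64602695094413
yaw 2.3589847296889133
pad edges->origin x -57 [599.62599974  82.80439155 153.        ] mid buttons [478.96512146  79.93477636 117.        ] pad-mid 63.67673888044668
hinge [714.52854308  87.53783979 153.        ]
t 1.25 eef [ 215.8 -532.9  231.3] shift [ 1.0664 -0.8917 -0.0433] toolx yaw 22.05 F [-0.7  0.   0.7]
```

>>> move_arm([
  [0,0.09,-0.08,-0.03,0,0,0.05],
  [0,0.18,-0.15,-0.06,0,0,0.1],
  [0,0.27,-0.23,-0.06,0,0,0.16],
  [0,0.36,-0.3,-0.06,0,0,0.22],
  [0,0.45,-0.38,-0.06,0,0,0.22],
  [0,0.54,-0.45,-0.06,0,0,0.22],
  [0,0.63,-0.53,-0.06,0,0,0.22],
  [0,0.72,-0.6,-0.06,0,0,0.22],
])

```text
t: 2.25
eef_pos: [437.6, -117.8, 261.5]
ee_rot: [1.0, 0.02, 0.0, -0.0]
force: [0.8, -0.1, -0.4]
opening: -0.001
gripper_force: 0.0
```

```bash
python3 -c "
from h import *
rel([542.7,80.5,190])"
```

```text
t 2.25 eef [ 437.6 -117.8  261.5] shift [ 0.2256 -0.388   0.1431] toolx yaw 2.26 F [ 0.8 -0.1 -0.4]
```

>>> move_arm([
  [0,0.06,-0.1,0,0,0,0],
  [0,0.12,-0.2,0,0,0,0],
  [0,0.18,-0.3,0,0,0,0],
  [0,0.225,-0.388,0.03,0,0,0],
  [0,0.225,-0.388,0.08,0,0,0],
  [0,0.225,-0.388,0.14,0,0,0],
  [0,0.225,-0.388,0.14,0,0,0],
  [0,0.225,-0.388,0.14,0,0,0],
])

```text
t: 3.25
eef_pos: [542.1, 78.4, 192.4]
ee_rot: [1.0, 0.019, 0.001, -0.0]
force: [-0.1, -0.1, 0.9]
opening: -0.001
gripper_force: 0.0
```

Run:
```python
from h import *
rel([542.7,80.5,153])
p=bot.snapshot("scene");cv2.imwrite("pics/s1.png",cv2.resize(p["pixels"][150:350,250:500],None,fx=3,fy=3))
```

```text
t 3.25 eef [542.1  78.4 192.4] shift [ 0.0012 -0.0041  0.0788] toolx yaw 2.23 F [-0.1 -0.1  0.9]
```

View pics/s1.png

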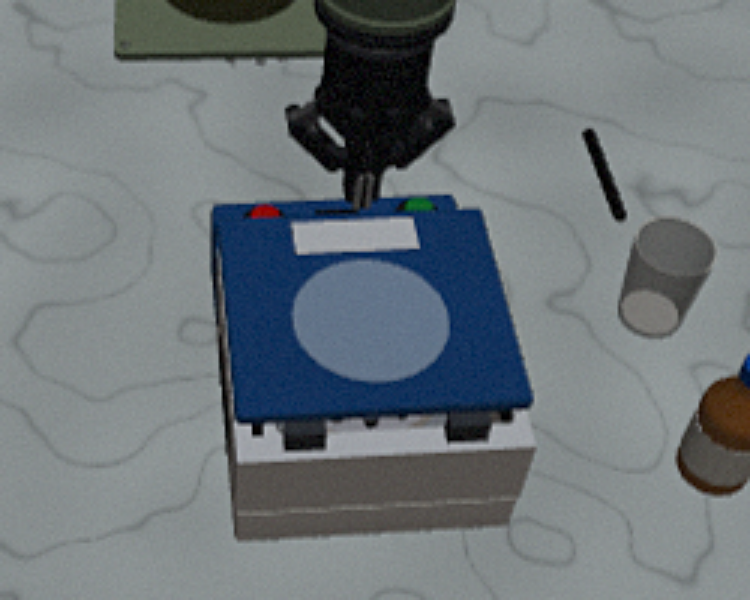

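The fingertips are right above the pad, about 39 mm up. I'll press gently.

>>> move_arm([
  [0,0,0,0.04,0,0,0],
  [0,0,0,0.07,0,0,0],
  [0,0,0,0.08,0,0,0],
  [0,0,0,0.085,0,0,0],
  [0,0,0,0.09,0,0,0],
  [0,0,0,0.094,0,0,0],
  [0,0,0,0.096,0,0,0],
  [0,0,0,0.096,0,0,0],
])

```text
t: 4.3
eef_pos: [541.8, 78.6, 144.4]
ee_rot: [1.0, 0.02, 0.0, -0.0]
force: [-7.6, -1.0, 23.4]
opening: 0.001
gripper_force: 11.5
```

>>> move_arm([
  [0,0,0,-0.06,0,0,0],
  [0,0,0,-0.15,0,0,0],
  [0,0,0,-0.24,0,0,0],
  [0,0,0,-0.32,0,0,0],
  [0,0,0,-0.32,0,0,0],
  [0,0,0,-0.32,0,0,0],
  [0,0,0,-0.32,0,0,0],
  [0,0,0,-0.32,0,0,0],
])

```text
t: 5.3
eef_pos: [541.6, 78.5, 302.8]
ee_rot: [1.0, 0.02, -0.0, 0.0]
force: [-0.5, -0.1, 0.5]
opening: 0.0
gripper_force: 0.0
```

>>> move_arm([
  [0,0,0,0,0,0,0],
  [0,0,0,0,0,0,0],
  [0,0,0,0,0,0,0],
  [0,0,0,0,0,0,0],
  [0,0,0,0,0,0,0],
  [0,0,0,0,0,0,0],
  [0,0,0,0,0,0,0],
  [0,0,0,0,0,0,0],
])

```text
t: 6.3
eef_pos: [541.7, 78.5, 303.3]
ee_rot: [1.0, 0.02, -0.0, -0.0]
force: [-0.3, 0.7, -0.0]
opening: 0.002
gripper_force: 0.0
```

Run:
```python
from h import *
rel([564.7,80.5,260])
p=bot.snapshot("scene");cv2.imwrite("pics/s2.png",cv2.resize(p["pixels"][130:330,250:500],None,fx=3,fy=3))
for a in((542.7,42),(542.7,22)):pass
# predicted pad corners for both shift hypotheses
for s in(22,42):print(s,[np.round((np.array(proj(p,[542.7+s+dx,80.5+s*.04+dy,250-dx*.6]))-[250,130])*3) for dx,dy in((0,0),(0,50),(0,-50),(-23,0))])
```

```text
t 6.3 eef [541.7  78.5 303.3] shift [ 0.0461 -0.0021  0.0866] toolx yaw 2.25 F [-0.3  0.7 -0. ]
22 [array([372., 227.]), array([439., 226.]), array([305., 228.]), array([370., 192.])]
42 [array([376., 246.]), array([444., 245.]), array([308., 247.]), array([375., 211.])]
```

View pics/s2.png

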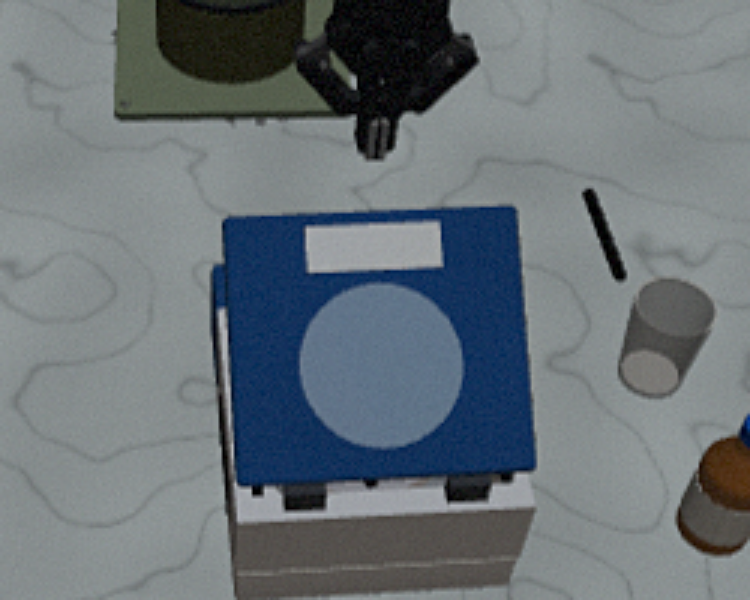

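The lid is fully open. Its pad centre at (374, 247) in the crop puts it about 42 mm back at z = 250, which agrees with the hinge geometry. I'll follow the pad's arc down.

>>> move_arm([
  [0,0.05,0,0,0,0,0],
  [0,0.085,0,0.01,0,0,0],
  [0,0.085,0,0.05,0,0,0],
  [0,0.085,0,0.08,0,0,0],
  [0,0.083,0,0.105,0,0,0],
  [0,0.07,0,0.13,0,0,0],
  [0,0.06,0,0.142,0,0,0],
  [0,0.05,0,0.155,0,0,0],
])

```text
t: 7.35
eef_pos: [566.7, 79.5, 225.8]
ee_rot: [1.0, 0.02, 0.0, -0.0]
force: [1.4, 0.1, 1.4]
opening: 0.002
gripper_force: 0.6
```

>>> move_arm([
  [0,-0.012,0,0.023,0,0,0],
  [0,-0.024,0,0.046,0,0,0],
  [0,-0.032,0,0.07,0,0,0],
  [0,-0.04,0,0.095,0,0,0],
  [0,-0.046,0,0.13,0,0,0],
  [0,-0.049,0,0.15,0,0,0],
  [0,-0.05,0,0.16,0,0,0],
  [0,-0.05,0,0.163,0,0,0],
])

```text
t: 8.35
eef_pos: [541.7, 78.5, 144.5]
ee_rot: [1.0, 0.02, -0.0, -0.0]
force: [-4.8, -0.1, 16.4]
opening: 0.001
gripper_force: 8.6
```

Firm stop at 16 N. I'll let go slowly.

>>> move_arm([
  [0,0,0,-0.01,0,0,0],
  [0,0,0,-0.03,0,0,0],
  [0,0,0,-0.08,0,0,0],
  [0,0,0,-0.16,0,0,0],
  [0,0,0,-0.24,0,0,0],
  [0,0,0,-0.28,0,0,0],
  [0,0,0,-0.28,0,0,0],
  [0,0,0,-0.28,0,0,0],
])

```text
t: 9.35
eef_pos: [541.4, 78.5, 283.9]
ee_rot: [1.0, 0.02, -0.0, -0.0]
force: [0.1, 0.5, -0.8]
opening: 0.002
gripper_force: 0.0
```

Run:
```python
from h import *
rel([476.2,146.7,117])
p=bot.snapshot("scene");cv2.imwrite("pics/s3.png",cv2.resize(p["pixels"][130:330,250:500],None,fx=3,fy=3))
```

```text
t 9.35 eef [541.4  78.5 283.9] shift [-0.1247 -0.1414  0.334 ] toolx yaw 2.24 F [ 0.1  0.5 -0.8]
```

View pics/s3.png

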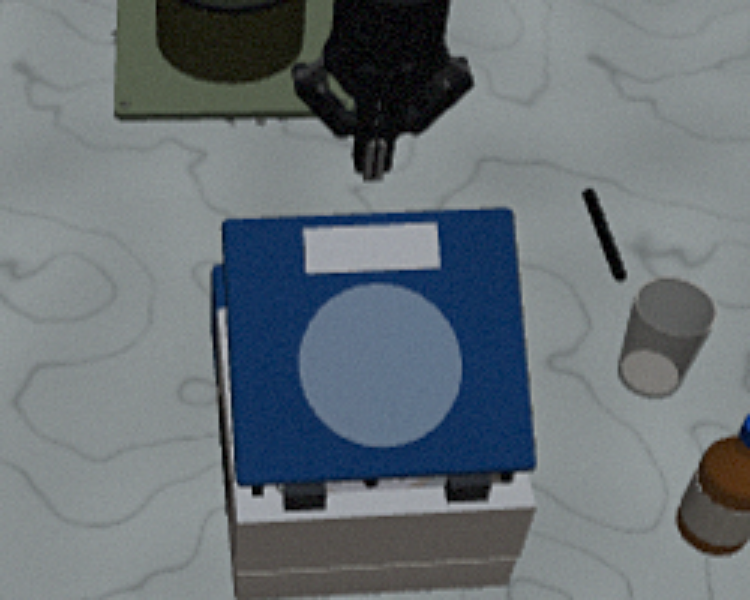

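The lid is open again: the pad is back at (374, 247), so it did not catch. The last part of my push was fast, and the lid may have run ahead and toggled twice. I'll repeat with a slow, monotonic finish.

>>> move_arm([
  [0,0.05,0,0,0,0,0],
  [0,0.085,0,0,0,0,0],
  [0,0.085,0,0.03,0,0,0],
  [0,0.085,0,0.05,0,0,0],
  [0,0.083,0,0.065,0,0,0],
  [0,0.075,0,0.085,0,0,0],
  [0,0.063,0,0.1,0,0,0],
  [0,0.05,0,0.116,0,0,0],
])

```text
t: 10.4
eef_pos: [566.3, 79.5, 226.0]
ee_rot: [1.0, 0.02, 0.0, -0.0]
force: [1.5, 0.3, 0.7]
opening: -0.001
gripper_force: 0.6
```

>>> move_arm([
  [0,-0.009,0,0.014,0,0,0],
  [0,-0.016,0,0.028,0,0,0],
  [0,-0.022,0,0.042,0,0,0],
  [0,-0.028,0,0.056,0,0,0],
  [0,-0.034,0,0.07,0,0,0],
  [0,-0.038,0,0.082,0,0,0],
  [0,-0.041,0,0.092,0,0,0],
  [0,-0.044,0,0.1,0,0,0],
])

```text
t: 11.4
eef_pos: [544.7, 78.6, 176.0]
ee_rot: [1.0, 0.02, -0.0, -0.0]
force: [1.6, 0.3, 1.8]
opening: 0.002
gripper_force: 0.5
```

>>> move_arm([
  [0,-0.001,0,0.008,0,0,0],
  [0,-0.002,0,0.016,0,0,0],
  [0,-0.003,0,0.024,0,0,0],
  [0,-0.004,0,0.031,0,0,0],
  [0,-0.005,0,0.038,0,0,0],
  [0,-0.005,0,0.044,0,0,0],
  [0,-0.005,0,0.049,0,0,0],
  [0,-0.005,0,0.053,0,0,0],
])

```text
t: 12.4
eef_pos: [542.2, 78.5, 149.7]
ee_rot: [1.0, 0.02, -0.0, -0.0]
force: [-0.2, -0.7, 2.2]
opening: -0.005
gripper_force: 0.7
```

>>> move_arm([
  [0,0,0,0.003,0,0,0],
  [0,0,0,0.006,0,0,0],
  [0,0,0,0.008,0,0,0],
  [0,0,0,0.01,0,0,0],
  [0,0,0,0.011,0,0,0],
  [0,0,0,0.011,0,0,0],
  [0,0,0,0.011,0,0,0],
  [0,0,0,0.011,0,0,0],
])

```text
t: 13.4
eef_pos: [542.2, 78.5, 144.7]
ee_rot: [1.0, 0.02, 0.0, -0.0]
force: [-3.6, 0.3, 8.1]
opening: -0.002
gripper_force: 4.5
```

>>> move_arm([
  [0,0,0,0.0005,0,0,0],
  [0,0,0,0.001,0,0,0],
  [0,0,0,0.001,0,0,0],
  [0,0,0,0.001,0,0,0],
  [0,0,0,0.001,0,0,0],
  [0,0,0,0.001,0,0,0],
  [0,0,0,0.001,0,0,0],
  [0,0,0,0.001,0,0,0],
])

```text
t: 14.4
eef_pos: [542.3, 78.6, 144.5]
ee_rot: [1.0, 0.02, 0.0, -0.0]
force: [-5.7, -1.8, 16.2]
opening: 0.004
gripper_force: 8.6
```

>>> move_arm([
  [0,0,0,-0.01,0,0,0],
  [0,0,0,-0.02,0,0,0],
  [0,0,0,-0.03,0,0,0],
  [0,0,0,-0.06,0,0,0],
  [0,0,0,-0.12,0,0,0],
  [0,0,0,-0.2,0,0,0],
  [0,0,0,-0.28,0,0,0],
  [0,0,0,-0.28,0,0,0],
])

```text
t: 15.4
eef_pos: [543.0, 78.6, 286.3]
ee_rot: [1.0, 0.02, 0.002, -0.0]
force: [0.4, -0.7, -1.1]
opening: 0.001
gripper_force: 0.0
```

Run:
```python
from h import *
rel([476.2,146.7,117])
p=bot.snapshot("scene");cv2.imwrite("pics/s4.png",cv2.resize(p["pixels"][130:330,250:500],None,fx=3,fy=3))
```

```text
t 15.4 eef [543.   78.6 286.3] shift [-0.1296 -0.1412  0.3382] toolx yaw 2.24 F [ 0.4 -0.7 -1.1]
```

View pics/s4.png

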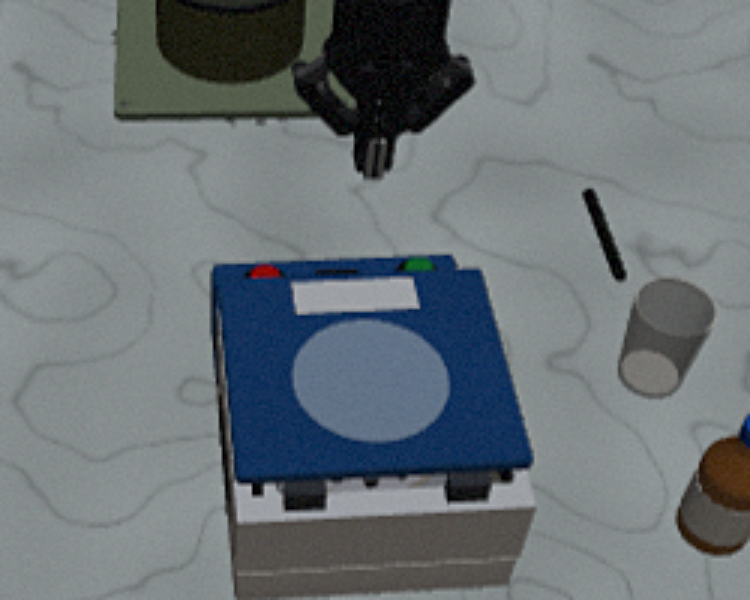

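The lid is shut now: pad at (355, 296) in the crop, with both buttons visible again. Next is the green button.

>>> move_arm([
  [0,-0.05,-0.05,0,0,0,0],
  [0,-0.1,-0.1,0,0,0,0],
  [0,-0.129,-0.141,0.05,0,0,0],
  [0,-0.129,-0.141,0.15,0,0,0],
  [0,-0.129,-0.141,0.24,0,0,0],
  [0,-0.129,-0.141,0.3,0,0,0],
  [0,-0.129,-0.141,0.31,0,0,0],
  [0,-0.129,-0.141,0.31,0,0,0],
])

```text
t: 16.45
eef_pos: [475.0, 146.4, 129.2]
ee_rot: [1.0, 0.02, -0.0, 0.0]
force: [-0.0, -0.3, 0.0]
opening: -0.001
gripper_force: 0.0
```

Run:
```python
from h import *
rel([476.2,146.7,117])
```

```text
t 16.45 eef [475.  146.4 129.2] shift [ 0.0024 -0.0005  0.0244] toolx yaw 2.24 F [-0.  -0.3  0. ]
```

>>> move_arm([
  [0,0.002,0,0.01,0,0,0],
  [0,0.002,0,0.02,0,0,0],
  [0,0.002,0,0.025,0,0,0],
  [0,0.002,0,0.03,0,0,0],
  [0,0.002,0,0.034,0,0,0],
  [0,0.002,0,0.037,0,0,0],
  [0,0.002,0,0.037,0,0,0],
  [0,0.002,0,0.037,0,0,0],
])

```text
t: 17.45
eef_pos: [476.1, 146.6, 110.8]
ee_rot: [1.0, 0.02, 0.0, -0.0]
force: [-2.6, -0.0, 15.1]
opening: 0.001
gripper_force: 7.9
```

Fully in at 15 N. Lifting off.

>>> move_arm([
  [0,0,0,-0.02,0,0,0],
  [0,0,0,-0.06,0,0,0],
  [0,0,0,-0.15,0,0,0],
  [0,0,0,-0.25,0,0,0],
  [0,0,0,-0.32,0,0,0],
  [0,0,0,-0.32,0,0,0],
  [0,0,0,-0.32,0,0,0],
  [0,0,0,-0.32,0,0,0],
])

```text
t: 18.45
eef_pos: [475.7, 146.4, 269.5]
ee_rot: [1.0, 0.02, -0.001, 0.0]
force: [0.7, -0.4, 0.5]
opening: 0.005
gripper_force: 0.0
```

Run:
```python
from h import *
p=bot.snapshot("scene");cv2.imwrite("pics/s5.png",p["pixels"])
```

```text
(no output)
```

View pics/s5.png

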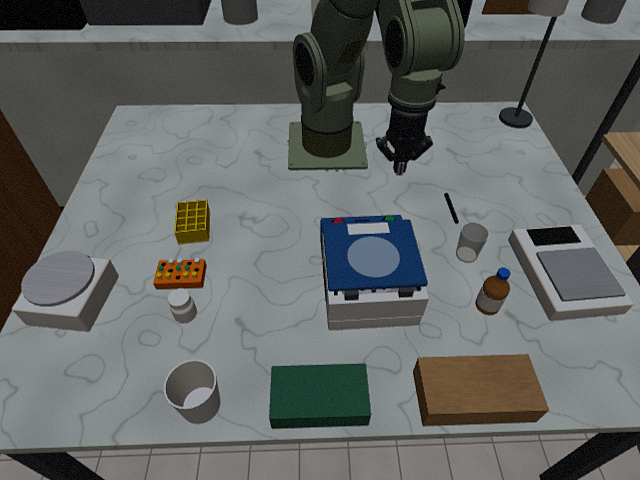

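The lid is shut (pad at about (368, 229)), the arm is clear, and nothing else has moved.

```bash
python3 -c "
from plant import bot
print(bot.job_done())"
```

```text
the job is handed in; nothing more can be done
None
```

The job is handed in, though no verdict came back: the lid popped open and latched shut on the second closing press (the first didn't catch and it reopened), and the green start button was then pressed fully in and released, with nothing else moved in the last picture.

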